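# Gauge the gap of a bumper bracket on its checking fixture

## Task

Set the grey bumper bracket down (do not drop it) over the raised rail of the checking fixture, lying flat and centred along the rail with one flange hanging in the space in front of the check plate, and let go of it. Then take the taper gauge from its block and slide it straight and square down between that flange and the check plate, pushing the bracket home against the rail, until the blade drags snugly on both without being forced. Finish still holding the gauge there at that depth; leave the other things on the bench alone.

Things in the scene. Friction and masses are not known exactly. Their poses are not given: they have to be found in the camera images.
- bracket_stub (a point): Loose grey steel bracket, 0.35-0.5 kg: upside-down channel 140 (x) x 66 (y) x 34 mm high, web 4 mm thick on top, bends rounded 3 mm, a 3 mm flange down each long edge (60 mm between, 30 mm deep). On the web's middle an open box stub 44 (x) x 34 (y) x 35 mm high, to take it by. Point: stub's centre, 17.5 mm above the web's top, 51.5 mm above the flanges' lower edges. Either way round will do.
- datum (a point): Fixed checking fixture: base plate 190 x 150 x 15 mm with a raised rail along x, 110 mm long, 48 wide, top 85 mm above the bench, upper edges chamfered 4 mm. Point: mid-length, on the plane of the rail's side face towards the check plate, level with its top; x along the rail, y into the rail, z up. Bracket home: web on the rail, a flange's inside on this face, stub's centre at y 30, z 21.5 mm.
- check_edge (a point): Steel check plate, fixed upright beside the rail, parallel to it: 80 mm long, 10 thick, top 89 mm above the bench, level with a seated web's, edge rounded 3 mm. Point: top edge, mid-length, on the face towards the rail; x along the plate, y towards the rail, z up. Its face is 8.5 to 11 mm from the rail's side face: gap to a seated flange 5.5 to 8 mm, open to the base plate 74 mm below this edge.
- gauge_grip (a point): Loose taper gauge, 0.15 kg, upright in the block's slot. Black handle 34 (x) x 22 (y) x 45 mm high; below it a steel wedge blade 95 mm long, 22 wide (x), 2.5 mm thick (y) at the tip, 1 mm thicker per 10 mm, alike on both faces. Lift 100 mm to clear the block. Point: handle's centre, 117.5 mm above the tip. Once it touches both plates, resistance builds softly over several mm of depth.
- gauge_tip (a point): The middle of the lower end of the gauge's blade; axes as at the handle: x across the blade's 22 mm width, y through its thickness, z up.
- gauge_block: Fixed wooden block 140 (x) x 60 (y) x 100 mm high; origin under its centre. The gauge's slot, 30 x 16 mm, is 35 mm from the centre towards -x; the handle's underside rests on the block's top. A marker and a steel rule stand up to 45 mm out of the other end, 50 mm or more from the gauge's centre.
- tape: Roll of masking tape, 100 mm across, 25 mm high, lying on the bench: leave alone. Origin under its centre.
- sanding_block: Hand sanding block 120 x 66 x 42 mm: leave alone. Origin under its centre.
- spray_bottle: Small grey bottle, 68 mm across, 105 mm tall: leave alone. Origin under its centre.
- filler_tin: Tin of filler, 96 mm across, 75 mm tall: leave alone. Origin under its centre.
Not all that is in view belongs to the job. What is shaped like the part that bears bracket_stub but blue is not meant.

How it is judged:
By the outcome, as a careful person would: the job done as asked, in the order asked, and still so for the second after the job is handed in, while the arm keeps its last pose, push and grip.
It also fails if it takes over 70 s, if anything falls off the work surface, if the arm or the gripper's body presses on something with over 40 N, if the wrist force passes 120 N, or if a joint passes its speed limit or range.

## Robot

A 7-joint arm with a two-finger parallel gripper is mounted at the origin on the work surface. World frame = base frame: x ahead of the robot, y to its left, z up, the work surface at z = 0. Lengths are in m, angles in rad, forces in N, time in s.
With the tool pointing down it reaches from about 0.425 to 0.925 m from the base axis. Payload 6.8 kg.
Tool frame: the origin (TCP) lies midway between the tips of the shut fingers; the grasp point (between the pads) lies 19 mm behind it (robot.hold_point_z is the distance from the TCP to the grasp point, in m); y points along the fingers, x is the direction in which the jaws open and shut, and the axes are right-handed (so a half turn about y gives the same grasp; the last joint's range is limited). The gripper opens to 88 mm and grips with 3 to 60 N. Pads are 20 mm wide; open, the fingers measure 115 mm over their backs; the gripper's body (75 mm by 178 mm) begins 61 mm behind the grasp point.
Start: joints at [-1.249, 0.477, 0.022, 1.555, -0.011, 1.109, -0.083], TCP at [0.281, 0.614, 0.223] pointing down, gripper open.
Joint ranges: [-2.96, 2.96], [-0.34, 2.1], [-1.41, 1.46], [0.24, 2.44], [-1.37, 4.51], [0.17, 1.92], [-2.96, 2.96]. Speed limits (rad/s): [2.39, 2.39, 3.14, 3.14, 3.14, 3.14, 3.14].

## Interface

Orientations are given as a unit quaternion [w, x, y, z].
In Python, from rig import robot gives the robot as it stands. Calls block until the motion is done:
- robot.goto(position, orientation): joint-space move of the TCP to a pose.
- robot.servo_line(position, ori=None, vel=0.15, force_limit=None): straight line of the TCP; ori=None keeps the orientation; vel is the mean speed in m/s. With force_limit (N) it stops when the force on the tool has changed by that much, and returns True; else False.
- robot.move_j(angles): joint-space move.
- robot.open() and robot.close_gripper(f_grip=None): open the fingers fully, or close them until they stop; f_grip is the grip in N (None keeps the last).
- robot.wait(seconds).
- robot.solve_ik(position, orientation): joint angles nearest the present ones, or None.
- robot.read_camera(name): name is "side" or "top" or "wrist"; returns the picture (384x512x3 uint8, red, green, blue); there is no depth.
- robot.get_calibration(name): a dict with "vertical_fov" (degrees; the focal length in pixels is half the picture's height over the tangent of half this angle, whatever the lens; pixels are square), "cx", "cy" (the principal point, pixels), "origin" and "rotation" of the camera in the world. Camera axes: x right, y up, looking along -z (the intrinsics and any distortion apply to the point x, -y, -z); pixel columns grow to the right and rows downward; lengths in m; the calibration is good to about 2 mm. A picture is of the moment at which its call begins: read the wrist's pose just before it. get_calibration takes no time and is no camera call; for the wrist camera it gives the pose at the moment of the call.
A pose or a line that the arm cannot do raises robot.PlanningError and nothing moves.
- robot.close_job(): hands the job in, once; it reports no verdict.
Trained networks look in the newest picture that a camera, given by its name, has taken for a name from the list of things; names that differ only in an ending like _2 or _b are one class to them, and where a whole thing is asked for, a point or a joint stands for the part that bears it (a point fixed in the world has none). Each returns a list of dicts, best first, with "score" (0 to 1); they miss things now and then, are a little off and sometimes report something else, mostly with a low value. They report only what shows in the picture. A call takes as long as a camera call. They do not tell look-alikes from the thing itself.
- robot.boxes_of(camera, label): "box" ([centre column, centre row, width, height] in pixels, round what is visible of it).
- robot.pinpoint(camera, label): "position" ([column, row] in pixels: a listed point, or the origin of a listed thing).
Readings, each from a call of its own:
- robot.get_t(): time.
- robot.get_joint_positions(): joint angles.
- robot.get_joint_velocities(): joint speeds.
- robot.get_joint_efforts(): joint torques, N m.
- robot.get_ee_pos(): TCP position.
- robot.get_orientation(): TCP orientation.
- robot.get_force(): force on the tool from outside, world axes, zero at the start.
- robot.get_torque(): the same for the moment, N m.
- robot.get_opening(): opening from 0.0 (shut) to 1.0 (fully open).
Only numpy, scipy, OpenCV 4.12 (cv2) and the standard library are available. Lean on these libraries where they do the work, as an engineer would, in place of code of your own. Each camera call takes 0.05 s, during which the arm holds its last target.

## Working session

There is one attempt and no reset: what is moved stays moved. The work goes in short steps, each a Python script; the robot and the scene stay as the last script left them, time stands still between calls to the robot, and variables do not carry over. Pictures are saved under pics/ and viewed, and the job is handed in when it is done.

```bash
ls; mkdir -p pics; python3 - <<'E'
from rig import robot
import cv2,numpy as np
for n in ["side","top","wrist"]:
    im=robot.read_camera(n); cv2.imwrite(f"pics/{n}0.png",im[:,:,::-1])
    c=robot.get_calibration(n); print(n,{k:(np.round(v,4).tolist() if not isinstance(v,str) else v) for k,v in c.items()})
    for l in ["bracket_stub","datum","check_edge","gauge_grip","gauge_tip","gauge_block","tape","sanding_block","spray_bottle","filler_tin"]:
        r=robot.pinpoint(n,l); print(l,[(np.round(d["position"],1).tolist(),round(d["score"],2)) for d in r[:4]])
print(robot.get_t(),robot.get_orientation(),robot.hold_point_z)
E
```

```text
pics
side {'vertical_fov': 51.7073, 'cx': 260.6836, 'cy': 196.5467, 'origin': [0.0415, -0.656, 0.966], 'rotation': [0.8845, 0.3634, -0.1191, -0.2673]}
bracket_stub [([212.2, 171.9], 0.8), ([163.1, 193.5], 0.71), ([197.8, 142.8], 0.65)]
datum [([281.2, 205.1], 0.69)]
check_edge [([293.4, 178.6], 0.54)]
gauge_grip [([331.9, 296.4], 0.54)]
gauge_tip []
gauge_block [([330.4, 312.0], 0.9)]
tape [([344.7, 229.6], 0.96)]
sanding_block [([293.2, 180.5], 0.64)]
spray_bottle [([250.9, 149.9], 0.77), ([394.4, 293.1], 0.53)]
filler_tin [([395.5, 296.5], 0.82)]
top {'vertical_fov': 54.9887, 'cx': 250.1708, 'cy': 195.4968, 'origin': [0.3799, 0.0501, 1.1386], 'rotation': [-0.7027, -0.0449, 0.0607, 0.7074]}
bracket_stub [([103.4, 204.9], 0.67), ([159.9, 214.8], 0.65), ([163.5, 277.7], 0.55)]
datum [([257.9, 186.3], 0.91)]
check_edge [([363.7, 206.1], 0.72), ([263.0, 184.5], 0.64), ([155.9, 217.8], 0.58), ([211.3, 133.4], 0.31)]
gauge_grip [([378.2, 215.8], 0.59)]
gauge_tip []
gauge_block [([362.6, 203.9], 0.68)]
tape [([303.5, 136.5], 0.82)]
sanding_block [([214.0, 133.0], 0.75)]
spray_bottle [([141.9, 148.4], 0.79), ([378.4, 151.3], 0.49)]
filler_tin [([376.7, 151.8], 0.8), ([306.5, 137.5], 0.37)]
wrist {'vertical_fov': 64.631, 'cx': 248.651, 'cy': 190.7418, 'origin': [0.2035, 0.6492, 0.3844], 'rotation': [0.8311, -0.1306, -0.0836, 0.534]}
bracket_stub [([222.3, 367.1], 0.89)]
datum []
check_edge []
gauge_grip []
gauge_tip []
gauge_block []
tape []
sanding_block []
spray_bottle []
filler_tin []
1.65 [ 0.59514656 -0.5951138  -0.38187753  0.38185035] 0.0187
```

```bash
python3 - <<'E'
import cv2
for n in ["side","top","wrist"]:
    im=cv2.imread(f"pics/{n}0.png"); cv2.imwrite(f"pics/{n}0b.png",cv2.resize(im,(800,600),interpolation=cv2.INTER_CUBIC))
E
```

```text
(no output)
```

View pics/side0b.png

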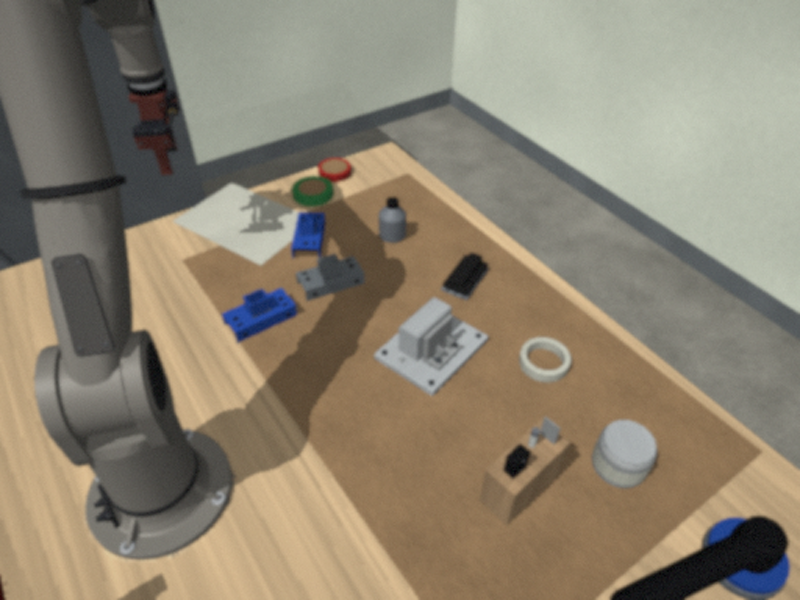

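View pics/top0b.png

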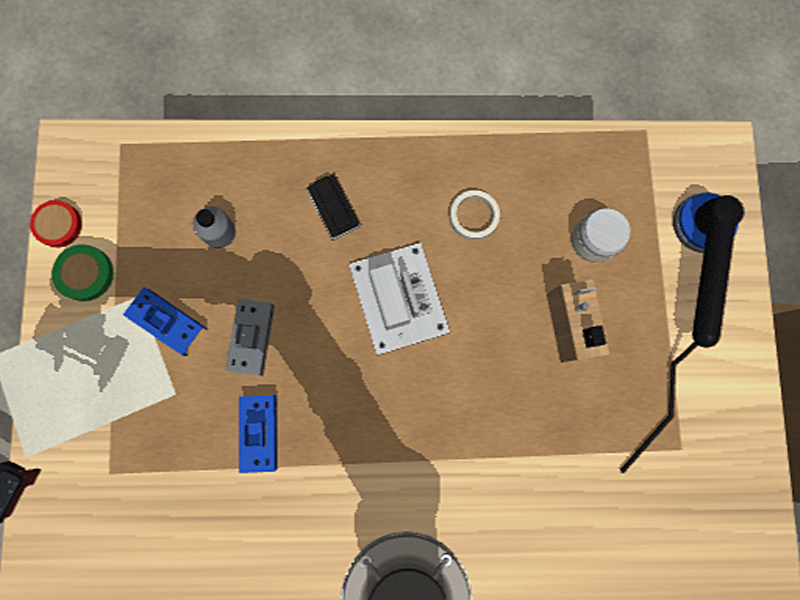

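View pics/wrist0b.png

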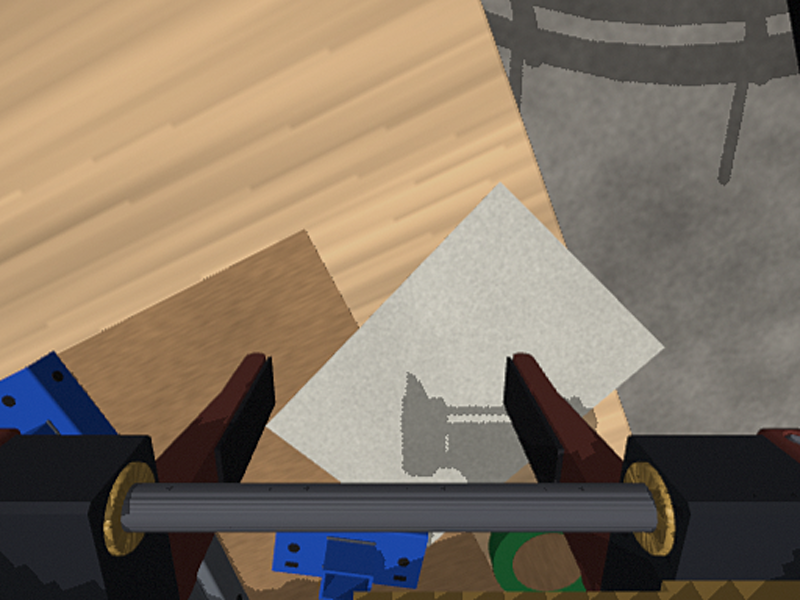

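```bash
cat > h.py <<'E'
from rig import robot
import cv2,numpy as np
from scipy.spatial.transform import Rotation as Ro
def cal(n):
    c=dict(robot.get_calibration(n)); r=np.array(c["rotation"],float)
    c["R"]=Ro.from_quat(r,scalar_first=True).as_matrix() if r.size==4 else r
    c["f"]=192/np.tan(np.radians(c["vertical_fov"])/2); c["o"]=np.array(c["origin"]); return c
def ray(c,p):
    d=c["R"]@np.array([(p[0]-c["cx"])/c["f"],-(p[1]-c["cy"])/c["f"],-1.]); return d/np.linalg.norm(d)
def onz(c,p,z):
    d=ray(c,p); return c["o"]+d*(z-c["o"][2])/d[2]
def tri(L):
    A=np.zeros((3,3));b=np.zeros(3)
    for c,p in L:
        d=ray(c,p);M=np.eye(3)-np.outer(d,d);A+=M;b+=M@c["o"]
    x=np.linalg.solve(A,b); res=[np.linalg.norm((np.eye(3)-np.outer(ray(c,p),ray(c,p)))@(x-c["o"]))*1e3 for c,p in L]
    return x,np.round(res,1)
def proj(c,X):
    q=c["R"].T@(np.array(X,float)-c["o"]); return np.array([c["cx"]-c["f"]*q[0]/q[2],c["cy"]+c["f"]*q[1]/q[2]])
# orientation: tool y down, tool x at angle th in the world xy plane
def ori(th):
    x=np.array([np.cos(th),np.sin(th),0]);y=np.array([0,0,-1.]);z=np.cross(x,y)
    return Ro.from_matrix(np.c_[x,y,z]).as_quat(scalar_first=True)
def snap(n,name,crop=None,sc=None):
    im=robot.read_camera(n); cv2.imwrite(f"pics/{name}_raw.png",im[:,:,::-1])
    save(im,name,crop); return im
def save(im,name,crop=None):
    v=im[:,:,::-1]
    if crop: a,b,cc,d=crop; v=v[b:d,a:cc]
    s=min(800/v.shape[1],600/v.shape[0]); cv2.imwrite(f"pics/{name}.png",cv2.resize(v,None,fx=s,fy=s,interpolation=cv2.INTER_CUBIC))
E
python3 - <<'E'
from h import *
s=cal("side");t=cal("top");w=cal("wrist")
for n,a,b in [("stub",(212.2,171.9),(159.9,214.8)),("datum",(281.2,205.1),(257.9,186.3)),("edge",(293.4,178.6),(263,184.5)),("edge?",(281.2,205.1),(263,184.5)),("grip",(331.9,296.4),(378.2,215.8)),("block",(330.4,312),(362.6,203.9)),("tin",(395.5,296.5),(376.7,151.8)),("tape",(344.7,229.6),(303.5,136.5)),("bottle",(250.9,149.9),(141.9,148.4)),("sand",(293.2,180.5),(214,133))]:
    print(n,*tri([(s,a),(t,b)]))
R=Ro.from_quat(robot.get_orientation(),scalar_first=True).as_matrix(); print(R.round(3))
p=robot.get_ee_pos(); print("cam in tool",R.T@(w["o"]-p),(R.T@w["R"]).round(3))
im=cv2.imread("pics/top0.png")
cv2.imwrite("pics/topfix.png",cv2.resize(im[145:240,210:310],(800,760)[:2] and (630,600),interpolation=cv2.INTER_CUBIC))
cv2.imwrite("pics/topbr.png",cv2.resize(im[170:310,70:210],(600,600),interpolation=cv2.INTER_CUBIC))
im=cv2.imread("pics/side0.png")
cv2.imwrite("pics/sidefix.png",cv2.resize(im[180:255,230:330],(800,600),interpolation=cv2.INTER_CUBIC))
E
```

```text
stub [0.49097347 0.29066477 0.04676907] [3.4 3.4]
datum [5.70607576e-01 2.25646404e-04 8.71164257e-02] [6.3 6.3]
edge [ 0.56983933 -0.01749031  0.20769963] [24.6 24.6]
edge? [ 0.56845752 -0.01113398  0.09971965] [0.6 0.6]
grip [ 0.47883645 -0.33592401  0.11209411] [4.6 4.6]
block [ 0.51835432 -0.32819139 -0.01095007] [6.7 6.7]
tin [ 0.6961918  -0.38914973 -0.0140523 ] [1.7 1.7]
tape [ 0.73289673 -0.14392087  0.01242188] [5.5 5.5]
bottle [0.70262717 0.36352143 0.00490348] [0.4 0.4]
sand [ 0.74933317  0.14121269 -0.00560873] [6.8 6.8]
[[ 0.417  0.    -0.909]
 [ 0.909  0.     0.417]
 [ 0.    -1.     0.   ]]
cam in tool [-1.21607779e-04 -1.61681592e-01  8.55052961e-02] [[ 1.    -0.001  0.   ]
 [ 0.001  0.307 -0.952]
 [ 0.001  0.952  0.307]]
```

View pics/topfix.png

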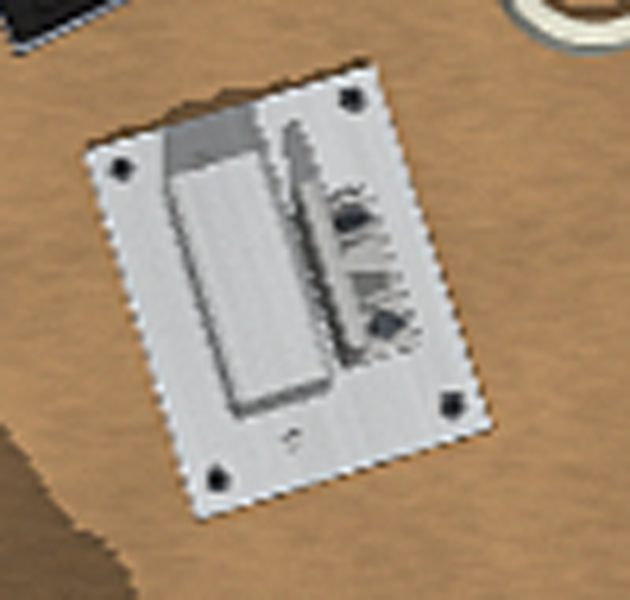

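View pics/sidefix.png

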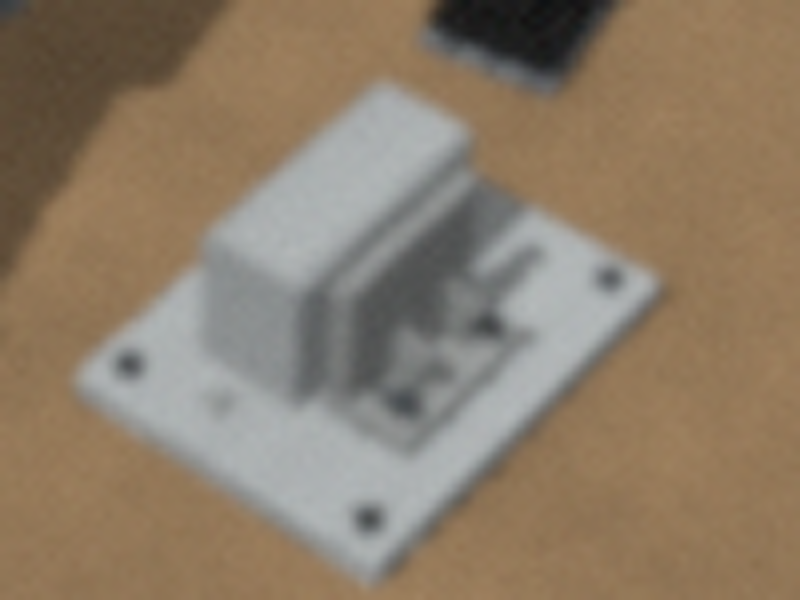

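View pics/topbr.png

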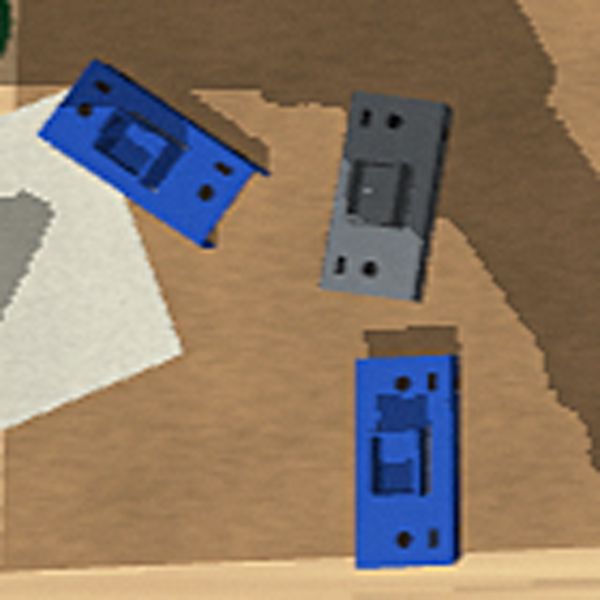

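```bash
python3 - <<'E'
from h import *
for th in (81.2,-98.8):
  for thp in (108.4,-71.6): pass
  q=robot.solve_ik([0.491,0.291,0.15],ori(np.radians(th))); print(th,None if q is None else np.round(q,2))
robot.goto([0.491,0.291,0.16],ori(np.radians(81.2)))
w=cal("wrist"); im=snap("wrist","br1")
np.save("pics/br1_cal.npy",np.r_[w["o"],w["R"].ravel()])
for r in robot.pinpoint("wrist","bracket_stub")[:3]: print(r, onz(w,r["position"],0.0515))
print(robot.get_t(),robot.get_joint_positions(),robot.get_ee_pos())
E
```

```text
81.2 [-0.69  0.39  0.06  1.88 -0.03  0.87  0.8 ]
-98.8 [-1.17  0.46  0.69  1.91 -0.37  0.9  -2.02]
{'position': [248.0, 186.2], 'score': 0.63} [0.48770014 0.2925803  0.0515    ]
{'position': [431.8, 193.9], 'score': 0.56} [0.52114618 0.4621426  0.0515    ]
3.2 [-0.69859588  0.37510173  0.06516547  1.87384892 -0.03130833  0.89296175
  0.8011513 ] [0.49055335 0.2926658  0.16020241]
```

View pics/br1.png

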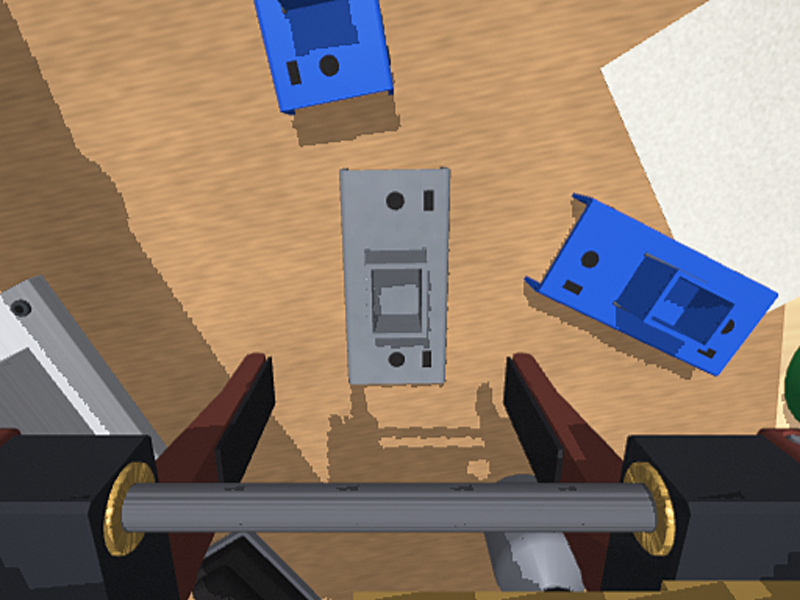

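```bash
cat >> h.py <<'E'
def ld(n):
    a=np.load(f"pics/{n}_cal.npy"); c=cal("wrist"); c["o"]=a[:3]; c["R"]=a[3:].reshape(3,3); return c
E
python3 - <<'E'
from h import *
c=ld("br1")
P=[onz(c,np.array(p)*.64,0.034) for p in [(341,169),(450,168),(445,384),(350,384)]]
P=np.array(P)[:,:2]; print(P.round(4)); 
for i in range(4): d=P[(i+1)%4]-P[i]; print(np.linalg.norm(d),np.degrees(np.arctan2(d[1],d[0])))
print(P.mean(0)); c0=P.mean(0)
S=np.array([onz(c,np.array(p)*.64,0.069) for p in [(371,269),(427,268),(423,335),(374,337)]])[:,:2]; print(S,S.mean(0))
for i in range(4): d=S[(i+1)%4]-S[i]; print(np.linalg.norm(d),np.degrees(np.arctan2(d[1],d[0])))
E
```

```text
[[0.415  0.2761]
 [0.424  0.3393]
 [0.564  0.3203]
 [0.5543 0.2567]]
0.0639019845092922 81.86483551630644
0.14125599396624058 -7.739301220458003
0.06434645947582728 -98.65696038493833
0.14066763786227904 172.0823982414394
[0.48932293 0.29810021]
[[0.46859867 0.28635272]
 [0.47266432 0.31684319]
 [0.51166019 0.3095885 ]
 [0.50864772 0.28155092]] [0.49039272 0.29858383]
0.0307603384243295 82.40488679667797
0.03966495692950401 -10.538680669834873
0.028198948786587786 -96.13256298709182
0.04033589081597635 173.1629942614986
```

```bash
python3 - <<'E'
from h import *
robot.goto([0.57,0.005,0.20],ori(np.radians(108.4))); robot.wait(0.3)
w=cal("wrist"); im=snap("wrist","fx1")
np.save("pics/fx1_cal.npy",np.r_[w["o"],w["R"].ravel()])
for l,z in (("datum",.085),("check_edge",.089)):
    for r in robot.pinpoint("wrist",l)[:3]: print(l,r, onz(w,r["position"],z))
print(robot.get_t(),robot.get_joint_positions(),robot.get_ee_pos())
for th in (108.4,-71.6): print(robot.solve_ik([0.47,-0.335,0.2],ori(np.radians(th))))
E
```

```text
datum {'position': [246.4, 183.7], 'score': 0.63} [0.56718624 0.00326077 0.085     ]
check_edge {'position': [238.7, 178.2], 'score': 0.63} [ 0.56326889 -0.00556762  0.089     ]
4.8 [-0.18600044  0.32789176  0.08359455  1.84022628 -0.03250877  0.97482129
  1.80382921] [0.56999646 0.00533462 0.1999447 ]
[ 0.32161288  0.3430473   0.23864803  1.83208378 -0.09604114  0.9776105
  2.49257305]
[-0.04454725  0.41004458  0.72681964  1.85497336 -0.3209627   0.99668881
 -0.43145696]
```

View pics/fx1.png

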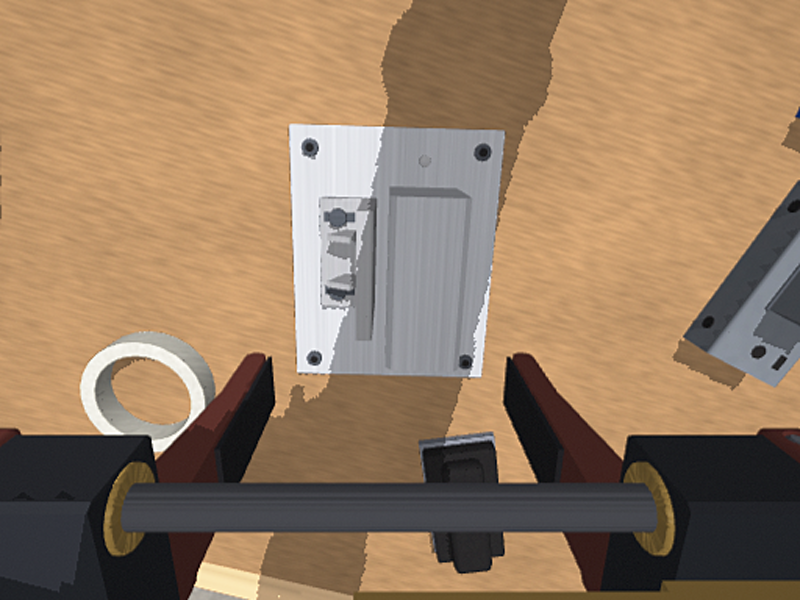

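```bash
python3 - <<'E'
import cv2
im=cv2.imread("pics/fx1_raw.png")
v=cv2.resize(im[110:250,180:330],(0,0),fx=5,fy=4.28,interpolation=cv2.INTER_CUBIC)
v=cv2.resize(im[110:250,180:330],(640,597),interpolation=cv2.INTER_CUBIC); cv2.imwrite("pics/fx1c.png",v)
g=cv2.cvtColor(im,cv2.COLOR_BGR2GRAY)
for r in (140,160,180,200,210): print(r,list(zip(range(222,256),g[r,222:256].tolist())))
for r in (140,160,180,200,210): print(r,list(zip(range(290,310),g[r,290:310].tolist())))
E
```

```text
140 [(222, 98), (223, 100), (224, 98), (225, 95), (226, 84), (227, 175), (228, 205), (229, 206), (230, 207), (231, 206), (232, 205), (233, 209), (234, 219), (235, 143), (236, 131), (237, 128), (238, 117), (239, 76), (240, 63), (241, 162), (242, 159), (243, 152), (244, 151), (245, 153), (246, 158), (247, 156), (248, 139), (249, 131), (250, 134), (251, 136), (252, 133), (253, 142), (254, 155), (255, 155)]
160 [(222, 134), (223, 136), (224, 133), (225, 131), (226, 131), (227, 142), (228, 206), (229, 214), (230, 160), (231, 131), (232, 132), (233, 132), (234, 134), (235, 136), (236, 132), (237, 125), (238, 114), (239, 72), (240, 111), (241, 160), (242, 157), (243, 151), (244, 151), (245, 154), (246, 159), (247, 155), (248, 127), (249, 132), (250, 135), (251, 135), (252, 137), (253, 155), (254, 155), (255, 154)]
180 [(222, 139), (223, 140), (224, 133), (225, 137), (226, 96), (227, 99), (228, 135), (229, 134), (230, 135), (231, 135), (232, 133), (233, 131), (234, 134), (235, 136), (236, 131), (237, 122), (238, 84), (239, 68), (240, 139), (241, 161), (242, 152), (243, 151), (244, 154), (245
[... 1477 characters left out ...]
 151), (293, 152), (294, 139), (295, 132), (296, 134), (297, 136), (298, 153), (299, 150), (300, 149), (301, 153), (302, 156), (303, 151), (304, 148), (305, 154), (306, 150), (307, 153), (308, 155), (309, 154)]
200 [(290, 153), (291, 151), (292, 151), (293, 131), (294, 132), (295, 131), (296, 146), (297, 152), (298, 147), (299, 150), (300, 154), (301, 154), (302, 151), (303, 151), (304, 153), (305, 148), (306, 146), (307, 222), (308, 231), (309, 227)]
210 [(290, 151), (291, 153), (292, 133), (293, 129), (294, 131), (295, 143), (296, 153), (297, 147), (298, 150), (299, 157), (300, 154), (301, 151), (302, 151), (303, 148), (304, 134), (305, 233), (306, 232), (307, 226), (308, 225), (309, 227)]
```

View pics/fx1c.png

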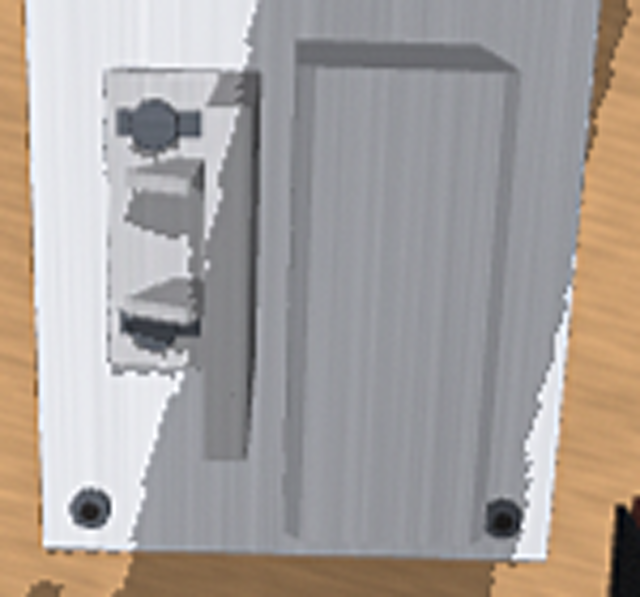

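```bash
python3 - <<'E'
from h import *
c=ld("fx1")
def line(pts,z):
    P=np.array([onz(c,p,z)[:2] for p in pts]); m=P.mean(0); u=np.linalg.svd(P-m)[2][0]; u*=np.sign(u[0]); return m,u,np.degrees(np.arctan2(u[1],u[0]))
A=line([(247.9,140),(247.6,160),(247,180),(246.6,200),(245.9,210)],.081)
A2=line([(252.8,140),(252.3,160),(251.5,180),(250.8,200),(250.5,210)],.085)
B=line([(300.6,140),(298.8,160),(297.3,180),(295.6,200),(295,210)],.081)
B2=line([(297.6,140),(295.5,160),(294,180),(292.5,200),(291.6,210)],.085)
C=line([(240.3,140),(239.6,160),(239.3,180),(238.3,200),(238.0,210)],.086)
for n,L in zip(("A","A2","B","B2","C"),(A,A2,B,B2,C)): print(n,L)
# base plate corners z=.015 (800-scale px)
P=np.array([onz(c,np.array(p)*.64,.015)[:2] for p in [(290,125),(504,130),(481,377),(297,373)]]); print(P,P.mean(0))
for i in range(4): d=P[(i+1)%4]-P[i]; print(np.linalg.norm(d),np.degrees(np.arctan2(d[1],d[0])))
m,u,_=A; u=np.array([np.cos(np.radians(18)),np.sin(np.radians(18))]); n=np.array([-u[1],u[0]])
for nm,L in zip(("A2","B","B2","C"),(A2,B,B2,C)): print(nm,(L[0]-m)@n*1e3)
# ends: top near/far corner of rail at crop px (640/150=4.267 scale)
def cr(p): return (180+p[0]/4.267,110+p[1]/4.264)
for nm,p,z in [("railtop far-left",(295,65),.085),("railtop far R",(518,70),.085),("near L",(298,540),.085),("lower far L",(296,42),.081),("chk far R",(258,72),.089),("chk near R",(245,458),.089),("chk near L",(205,458),.089)]:
    X=onz(c,cr(p),z)[:2]; print(nm,X,(X-m)@u*1e3,(X-m)@n*1e3)
print(m)
E
```

```text
A (array([0.56338253, 0.00255113]), array([0.95661519, 0.29135438]), np.float64(16.93905813779924))
A2 (array([0.56094474, 0.00631921]), array([0.95713003, 0.28965861]), np.float64(16.837518757444744))
B (array([0.54800529, 0.04838039]), array([0.95665918, 0.29120992]), np.float64(16.93040575777477))
B2 (array([0.54813077, 0.04450909]), array([0.95843976, 0.28529497]), np.float64(16.576480952204967))
C (array([ 0.56442212, -0.00491886]), array([0.96037037, 0.27872703]), np.float64(16.184244407766972))
[[ 0.49764642 -0.08922235]
 [ 0.4538828   0.05142475]
 [ 0.63441689  0.1071583 ]
 [ 0.67842173 -0.03525008]] [0.56609196 0.00852766]
0.1472985459655891 107.28400340022252
0.1889412265293139 17.156232690524824
0.14905224929484953 -72.828611616874
0.18866032933476515 -163.37648096378842
A2 4.336979797602615
B 48.33804718155159
B2 44.617448096538375
C -7.425629765279678
railtop far-left [ 0.51465068 -0.01165006] -50.73515495844672 1.5528375927583213
railtop far R [0.50073449 0.03307541] -50.149305563338785 48.38963254953857
near L [0.61877197 0.02408124] 59.331664695951595 3.3600781444058754
lower far L [ 0.51042025 -0.01284279] -55.12709874788289 1.725757886105165
chk far R [ 0.5180651  -0.01859045] -49.63254507865815 -6.102980008973004
chk near R [0.6011977 0.0054253] 36.85253030241608 -8.952033806019722
chk near L [ 0.60409264 -0.00320164] 36.939916730220304 -18.05132627414933
[0.56338253 0.00255113]
```

```bash
cat >> h.py <<'E'
def fixmodel(dx,dy,yaw,gap,cx):
    u=np.array([np.cos(yaw),np.sin(yaw)]);n=np.array([-u[1],u[0]])
    W=lambda a,b,z: np.array([*(np.array([dx,dy])+a*u+b*n),z])
    L=[]
    def rect(a0,a1,b0,b1,z): 
        p=[W(a0,b0,z),W(a1,b0,z),W(a1,b1,z),W(a0,b1,z)]; return [(p[i],p[(i+1)%4]) for i in range(4)]
    L+=[(s,(0,0,255)) for s in rect(-.055,.055,0,.048,.081)+rect(-.051,.051,.004,.044,.085)]
    L+=[((W(a,b,.015),W(a,b,.081)),(0,128,255)) for a in (-.055,.055) for b in (0,.048)]
    L+=[(s,(0,128,255)) for s in rect(-.055,.055,0,.048,.015)]
    L+=[(s,(0,255,0)) for s in rect(cx-.04,cx+.04,-gap-.01,-gap,.089)]+[(s,(0,200,100)) for s in rect(cx-.04,cx+.04,-gap-.01,-gap,.015)]
    return L
def overlay(im,c,L,crop,name,wh):
    a,b,cc,d=crop; s=min(800/(cc-a),600/(d-b)); v=cv2.resize(im[b:d,a:cc],None,fx=s,fy=s,interpolation=cv2.INTER_CUBIC)
    f=lambda X:tuple(int(round(t)) for t in ((proj(c,X)+.5-np.array([a,b]))*s-.5))
    for (p,q),col in L: cv2.line(v,f(p),f(q),col,1,cv2.LINE_AA)
    cv2.imwrite(f"pics/{name}.png",v)
E
python3 - <<'E'
from h import *
c=ld("fx1"); im=cv2.imread("pics/fx1_raw.png")
m=np.array([0.56338253,0.00255113]); y=np.radians(16.95); u=np.array([np.cos(y),np.sin(y)])
print("cam u",(c["o"][:2]-m)@u)
d=m+.0005*u
overlay(im,c,fixmodel(d[0],d[1],y,.0078,0),(180,110,330,250),"ov1",None)
E
```

```text
cam u -0.078053904228923
```

View pics/ov1.png

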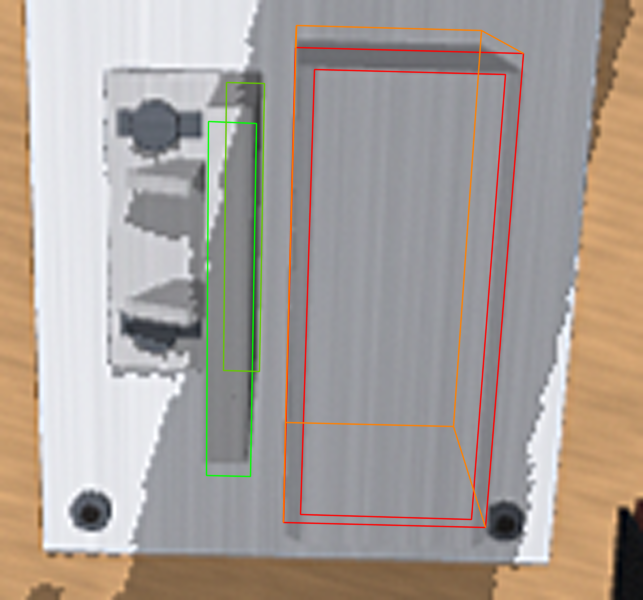

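```bash
python3 - <<'E'
from h import *
c=ld("fx1"); im=cv2.imread("pics/fx1_raw.png")
m=np.array([0.56338253,0.00255113]); y=np.radians(16.95); u=np.array([np.cos(y),np.sin(y)])
d=m+.0046*u; print(d)
overlay(im,c,fixmodel(d[0],d[1],y,.0085,-.0073),(180,110,330,250),"ov2",None)
im=cv2.imread("pics/top0.png"); c=cal("top")
overlay(im,c,fixmodel(d[0],d[1],y,.0085,-.0073),(210,145,310,240),"ov3",None)
im=cv2.imread("pics/side0.png"); c=cal("side")
overlay(im,c,fixmodel(d[0],d[1],y,.0085,-.0073),(230,180,330,255),"ov4",None)
E
```

```text
[0.5677827 0.0038922]
```

View pics/ov2.png

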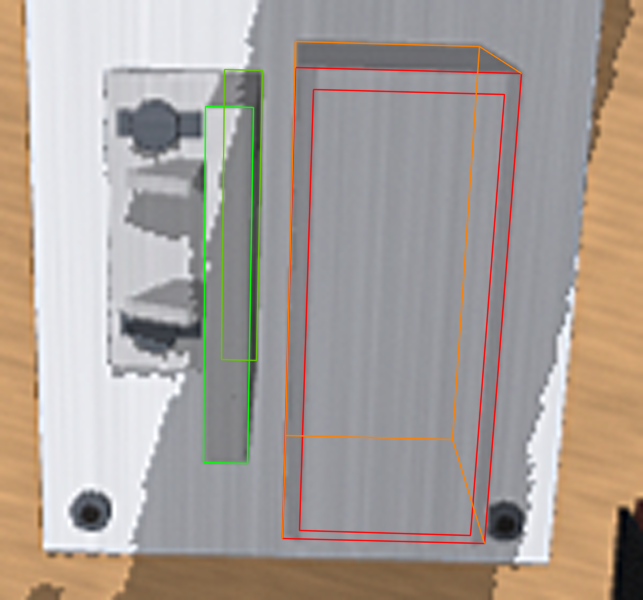

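View pics/ov3.png

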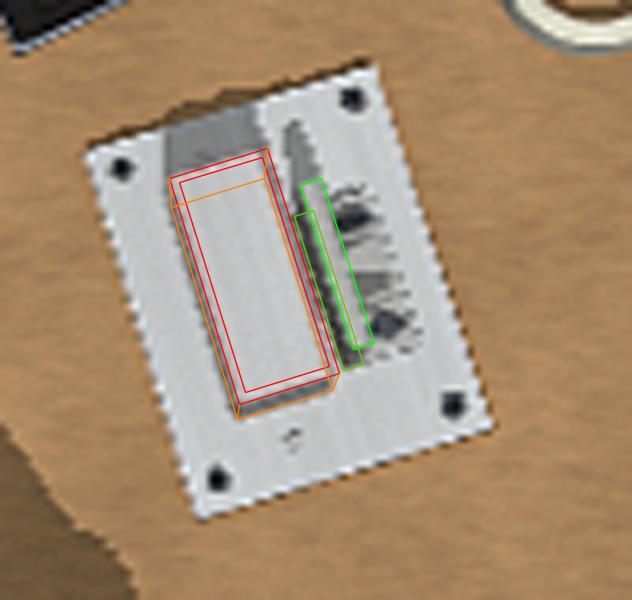

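View pics/ov4.png

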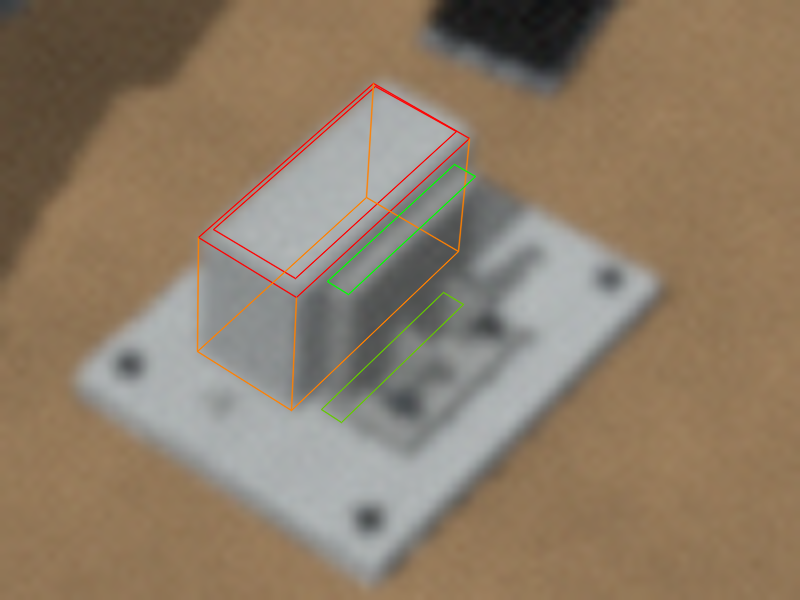

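```bash
python3 - <<'E'
from h import *
o=ori(np.radians(82.0))
robot.goto([0.4898,0.2983,0.12],o); robot.wait(.2)
print(robot.servo_line([0.4898,0.2983,0.039],vel=.1,force_limit=8),robot.get_ee_pos())
robot.close_gripper(25); print(robot.get_opening(),robot.get_force(),robot.get_ee_pos())
robot.servo_line([0.4898,0.2983,0.19],vel=.15); robot.wait(.2)
print(robot.get_opening(),robot.get_force(),robot.get_t(),robot.get_ee_pos())
snap("wrist","lift1"); snap("side","lift1s",(150,90,350,240))
E
```

```text
False [0.49024227 0.29854822 0.03950893]
0.38419581484367665 [ 0.57900011 -0.66419614  0.82763462] [0.48976539 0.29803872 0.03898281]
0.3879392616654115 [-0.96922699 -0.76927573 -4.21201111] 9.3917 [0.48941314 0.29805526 0.18915279]
```

View pics/lift1.png

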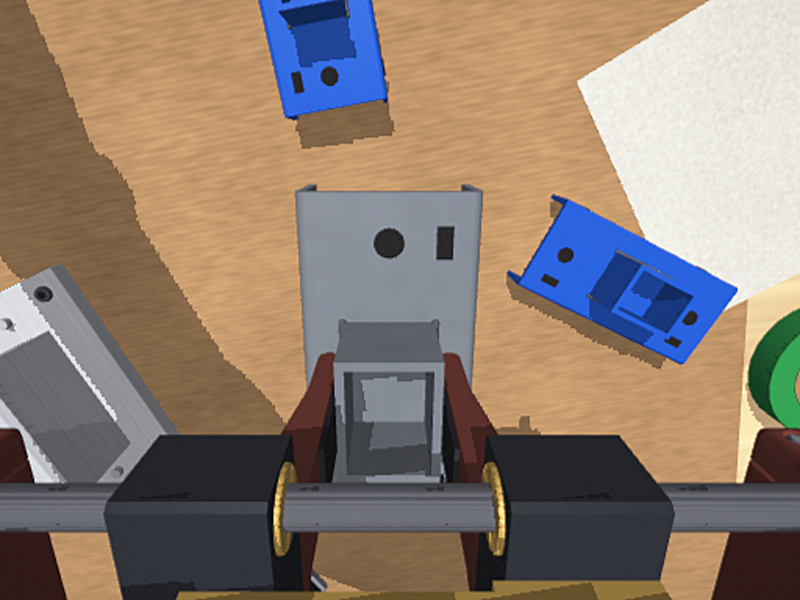

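View pics/lift1s.png

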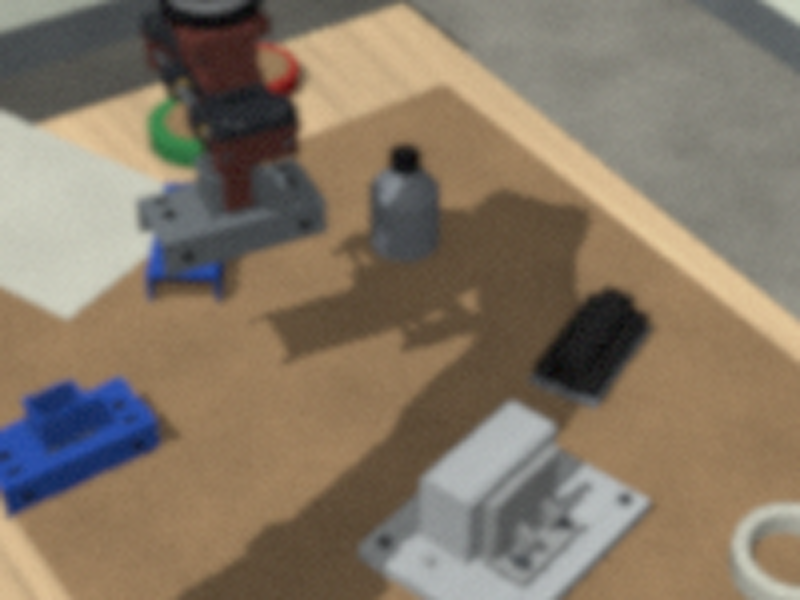

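```bash
python3 - <<'E'
from h import *
c=cal("wrist"); p=robot.get_ee_pos(); R=Ro.from_quat(robot.get_orientation(),scalar_first=True).as_matrix(); print(p,R.round(3))
for q,z in [((297,190),-.005),((482,190),-.005),((335,363),.030),((443,362),.030),((340,322),-.005),((440,322),-.005)]:
    X=onz(c,np.array(q)*.64,p[2]+z); print(q,(R.T@(X-p)*1e3).round(1))
E
```

```text
[0.48961985 0.29816799 0.18947335] [[ 0.139 -0.001 -0.99 ]
 [ 0.99  -0.001  0.139]
 [-0.001 -1.     0.001]]
(297, 190) [-31.5   5.1  70.9]
(482, 190) [32.2  5.  70.9]
(335, 363) [-16.2 -30.   22.3]
(443, 362) [ 16.7 -30.   22.7]
(340, 322) [-18.1   5.   22.4]
(440, 322) [19.4  5.  22.4]
```

```bash
cat >> h.py <<'E'
D=np.array([0.5678,0.0039]); YAW=np.radians(16.95); U=np.array([np.cos(YAW),np.sin(YAW)]); N=np.array([-U[1],U[0]])
TH=YAW+np.pi/2
def W(a,b,z): return [*(D+a*U+b*N),z]
def loc(p): p=np.array(p); return np.round([(p[:2]-D)@U*1e3,(p[:2]-D)@N*1e3,p[2]*1e3],2)
def fl(): f=np.array(robot.get_force()); return np.round([f[:2]@U,f[:2]@N,f[2]],2)
E
python3 - <<'E'
from h import *
o=ori(TH)
robot.goto(W(.0006,.0275,.17),o); robot.wait(.5)
print(loc(robot.get_ee_pos()),fl(),robot.get_t())
w=cal("wrist"); np.save("pics/pl1_cal.npy",np.r_[w["o"],w["R"].ravel()]); snap("wrist","pl1"); snap("side","pl1s",(200,130,340,235)); snap("top","pl1t",(200,130,320,240))
E
```

```text
[  0.65  27.7  170.01] [ 0.42  0.32 -4.3 ] 11.0667
```

View pics/pl1.png

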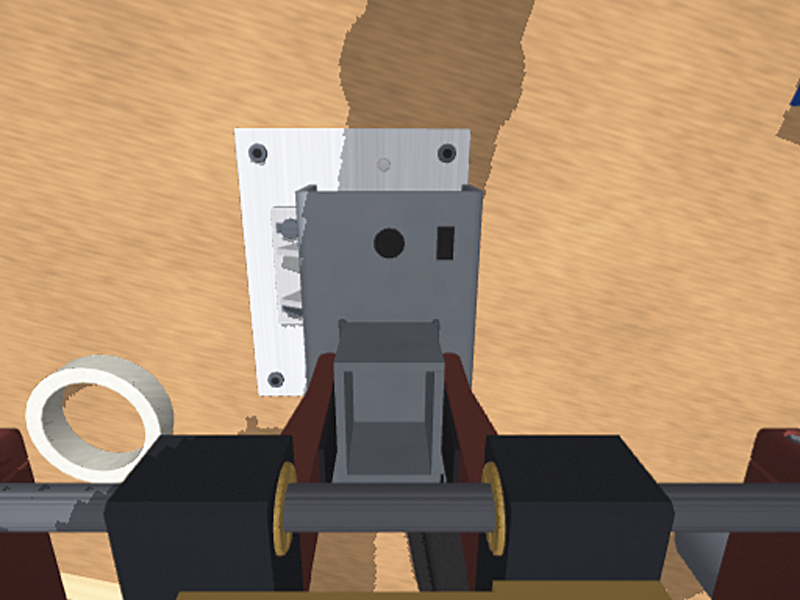

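View pics/pl1s.png

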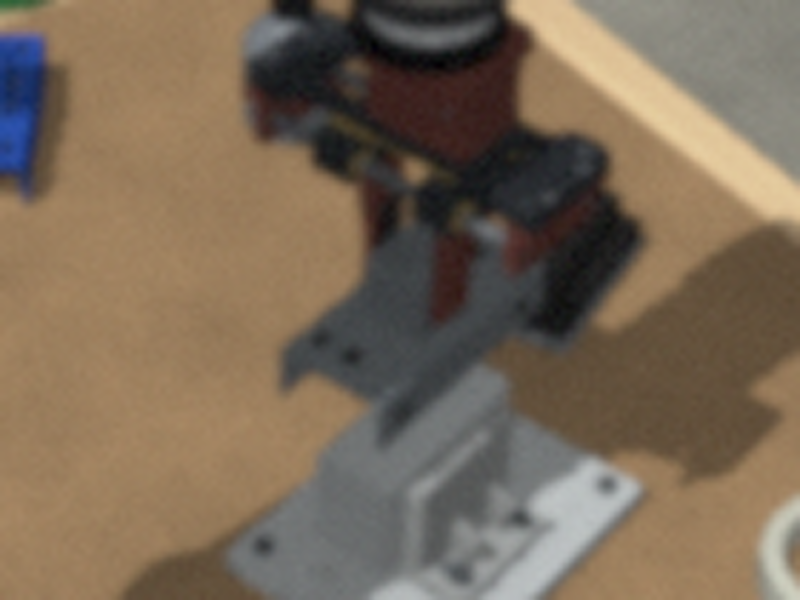

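```bash
python3 - <<'E'
from h import *
print(robot.servo_line(W(.0006,.0274,.125),vel=.08,force_limit=6),loc(robot.get_ee_pos()),fl())
h=robot.servo_line(W(.0006,.0274,.093),vel=.03,force_limit=4); robot.wait(.2)
print(h,loc(robot.get_ee_pos()),fl(),np.round(robot.get_torque(),2),robot.get_t())
snap("side","dn1s",(200,130,340,235)); snap("wrist","dn1")
E
```

```text
False [  0.81  27.33 125.08] [-0.28  0.89 -3.6 ]
True [ 0.35 27.46 93.94] [-0.4  -0.15  5.  ] [0.08 0.01 0.01] 13.1
```

View pics/dn1s.png

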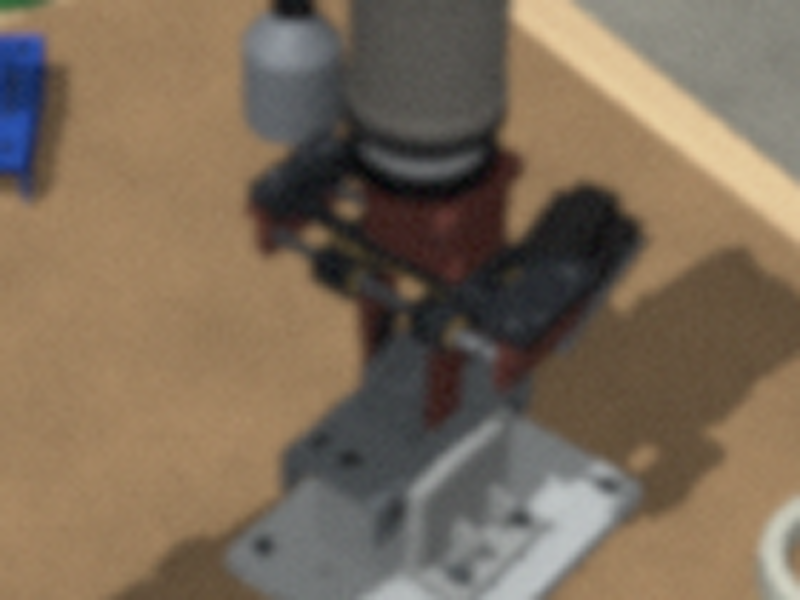

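View pics/dn1.png

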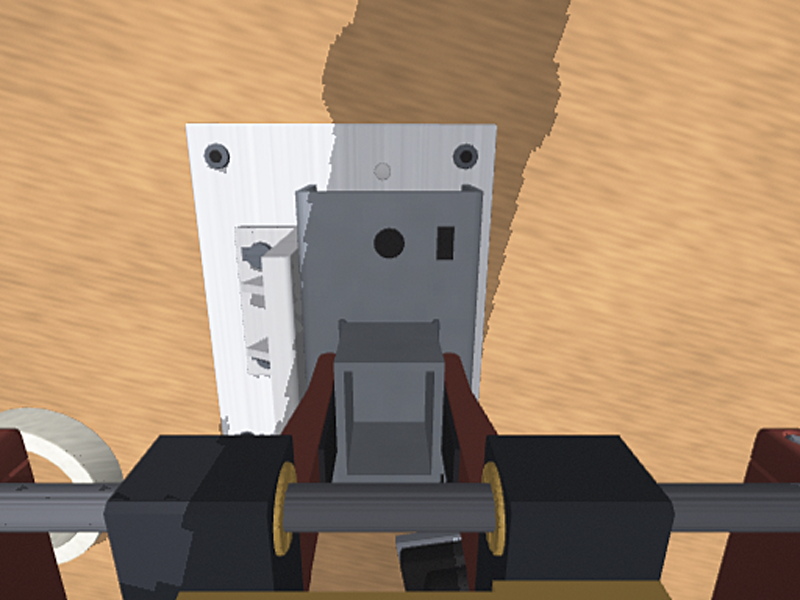

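```bash
python3 - <<'E'
from h import *
p=robot.get_ee_pos(); 
robot.servo_line([p[0],p[1],p[2]+.0005],vel=.01); robot.wait(.2); print(loc(robot.get_ee_pos()),fl())
x=.0004
h=robot.servo_line(W(x,.0274-.009,.0944),vel=.012,force_limit=5); print("−y",h,loc(robot.get_ee_pos()),fl(),robot.get_t())
h=robot.servo_line(W(x,.0274+.009,.0944),vel=.012,force_limit=9); print("+y",h,loc(robot.get_ee_pos()),fl(),np.round(robot.get_torque(),2),robot.get_t())
robot.wait(.2);print(loc(robot.get_ee_pos()),fl())
E
```

```text
[8.000e-02 2.754e+01 9.418e+01] [-0.44  0.49 -2.56]
−y True [6.000e-02 2.439e+01 9.400e+01] [-0.33  0.53  2.88] 14.2417
+y True [-0.15 30.16 93.94] [-0.91  2.48  2.78] [ 0.2  -0.09 -0.02] 14.8667
[-0.13 30.03 93.96] [-0.74  2.57  2.49]
```

```bash
python3 - <<'E'
from h import *
robot.open(); robot.wait(.2); p=robot.get_ee_pos(); print(loc(p),fl())
robot.servo_line([p[0],p[1],.145],vel=.12)
robot.servo_line(W(.0,.030,.20),vel=.15); robot.wait(.2)
w=cal("wrist"); np.save("pics/rl1_cal.npy",np.r_[w["o"],w["R"].ravel()]); snap("wrist","rl1"); snap("side","rl1s",(200,130,340,235)); print(robot.get_t())
for r in robot.pinpoint("wrist","bracket_stub")[:3]: print(r, loc(onz(w,r["position"],.1065)))
for r in robot.pinpoint("wrist","check_edge")[:3]: print(r, loc(onz(w,r["position"],.089)))
E
```

```text
[ 0.63 28.38 94.53] [ 1.14 -0.52  0.1 ]
17.6
{'position': [246.3, 195.9], 'score': 0.95} [ -0.44  28.36 106.5 ]
{'position': [208.0, 183.1], 'score': 0.86} [-7.21 -7.46 89.  ]
```

View pics/rl1.png

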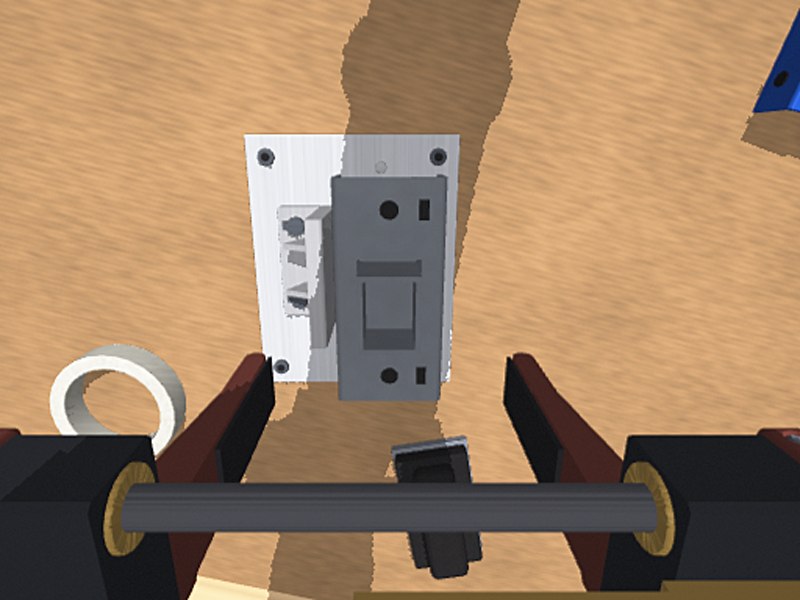

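View pics/rl1s.png

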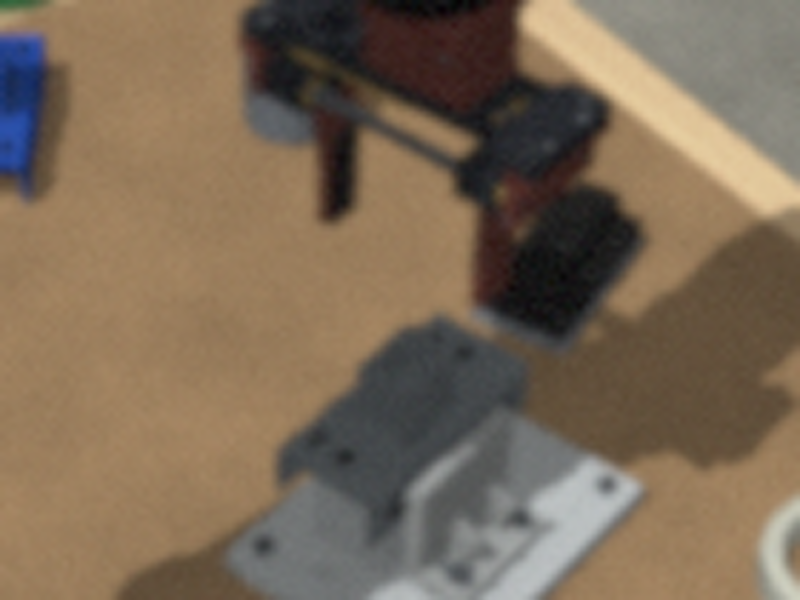

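```bash
python3 - <<'E'
from h import *
c=ld("rl1"); im=cv2.imread("pics/rl1_raw.png"); g=cv2.cvtColor(im,cv2.COLOR_BGR2GRAY)
for p,z in [((332,177),.087),((447,177),.087),((338,399),.087),((440,400),.087)]: print(p,loc(onz(c,np.array(p)*.64,z)))
for r in (140,160,180,200,215):
    print(r,g[r,196:220].tolist(), g[r,276:290].tolist())
    print("   ",[float(loc(onz(c,(k,r),.089))[1]) for k in (206,210,214,280,284)])
v=cv2.resize(im[125:265,175:295],None,fx=5,fy=5,interpolation=cv2.INTER_CUBIC)[:600]; cv2.imwrite("pics/rl1c.png",v)
E
```

```text
(332, 177) [-70.23  -1.21  87.  ]
(447, 177) [-70.17  63.25  87.  ]
(338, 399) [69.53 -2.42 87.  ]
(440, 400) [70.28 63.77 87.  ]
140 [170, 171, 171, 170, 172, 174, 174, 172, 167, 160, 96, 88, 93, 95, 92, 89, 83, 90, 95, 100, 104, 103, 103, 103] [103, 102, 100, 102, 101, 101, 99, 96, 83, 113, 165, 166, 163, 164]
    [-7.6, -4.03, -0.46, 58.42, 61.99]
160 [215, 217, 219, 216, 215, 215, 217, 225, 164, 126, 114, 84, 83, 82, 82, 86, 85, 81, 92, 97, 100, 100, 102, 102] [102, 100, 102, 100, 100, 102, 99, 87, 91, 165, 168, 160, 162, 160]
    [-8.38, -4.74, -1.1, 58.97, 62.61]
180 [185, 214, 215, 216, 217, 216, 221, 169, 140, 136, 128, 102, 84, 84, 84, 82, 85, 82, 84, 94, 99, 101, 101, 101] [100, 100, 101, 100, 103, 98, 95, 74, 159, 169, 160, 160, 160, 166]
    [-9.19, -5.48, -1.76, 59.53, 63.25]
200 [221, 204, 144, 137, 141, 141, 140, 137, 141, 143, 138, 127, 99, 83, 83, 83, 85, 83, 76, 86, 96, 100, 102, 101] [100, 98, 101, 100, 100, 97, 84, 103, 163, 164, 160, 158, 166, 156]
    [-10.04, -6.24, -2.45, 60.12, 63.92]
215 [238, 248, 211, 141, 135, 142, 141, 140, 139, 140, 142, 136, 122, 84, 75, 91, 168, 166, 173, 109, 89, 97, 99, 100] [100, 100, 99, 101, 98, 91, 71, 169, 167, 161, 157, 155, 218, 179]
    [-10.69, -6.84, -2.99, 60.58, 64.43]
```

View pics/rl1c.png

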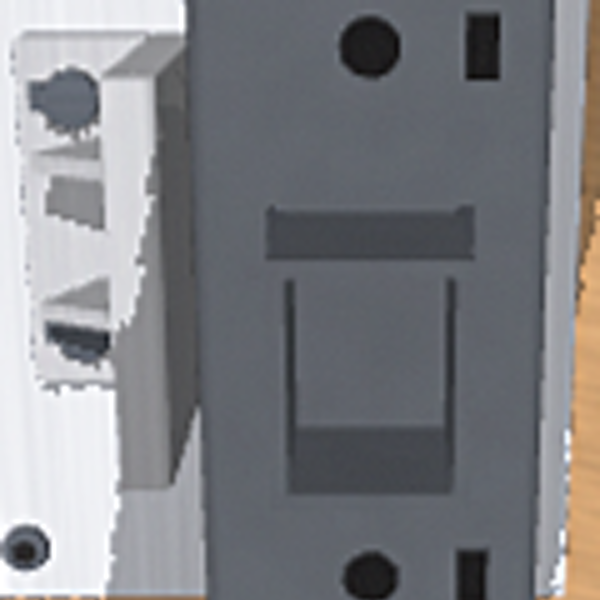

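```bash
python3 - <<'E'
from h import *
robot.goto([0.48,-0.335,.25],ori(np.radians(101))); robot.wait(.3)
w=cal("wrist"); np.save("pics/gg1_cal.npy",np.r_[w["o"],w["R"].ravel()]); snap("wrist","gg1")
for l,z in (("gauge_grip",.1225),("gauge_block",0)):
  for r in robot.pinpoint("wrist",l)[:3]: print(l,r, onz(w,r["position"],z))
print(robot.get_t(),np.round(robot.get_joint_positions(),2),robot.get_ee_pos())
E
```

```text
gauge_grip {'position': [247.8, 176.1], 'score': 0.83} [ 0.47307668 -0.33625337  0.1225    ]
gauge_block {'position': [250.1, 182.2], 'score': 0.76} [ 5.13620074e-01 -3.25363061e-01 -5.55111512e-17]
19.5667 [ 0.28  0.31  0.28  1.76 -0.1   1.09  2.36] [ 0.48011479 -0.33480272  0.24993926]
```

View pics/gg1.png

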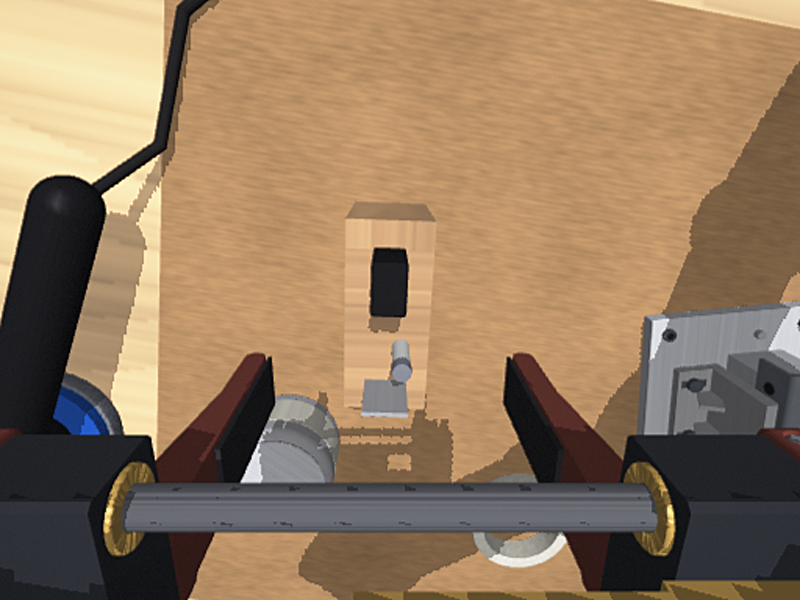

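```bash
python3 - <<'E'
from h import *
c=ld("gg1"); im=cv2.imread("pics/gg1_raw.png")
v=cv2.resize(im[125:275,210:290],None,fx=4,fy=4,interpolation=cv2.INTER_CUBIC); cv2.imwrite("pics/gg1c.png",v)
P=np.array([onz(c,np.array(p)*.64,.1)[:2] for p in [(346,218),(436,218),(426.5,400),(344,400)]])
print(P)
for i in range(4): d=P[(i+1)%4]-P[i]; print(np.linalg.norm(d),np.degrees(np.arctan2(d[1],d[0])))
E
```

```text
[[ 0.44626245 -0.36904975]
 [ 0.43488112 -0.3112452 ]
 [ 0.56735521 -0.28814488]
 [ 0.57917766 -0.34815688]]
0.05891434970197755 101.13867859819709
0.13447307805939654 9.891556782959134
0.06116543125475162 -78.85535508259889
0.13454726110332674 -171.06680513566442
```

View pics/gg1c.png

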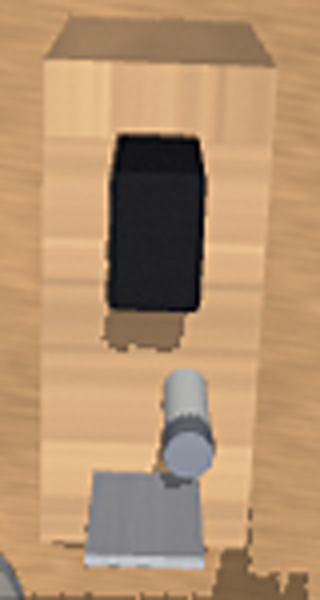

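```bash
python3 - <<'E'
from h import *
c=ld("gg1")
f=lambda p:(210+(p[0]+.5)/4-.5,125+(p[1]+.5)/4-.5)
P=np.array([onz(c,f(p),.145)[:2] for p in [(112,172),(204,172),(200,311),(106,309)]])
print(P,P.mean(0))
for i in range(4): d=P[(i+1)%4]-P[i]; print(np.linalg.norm(d),np.degrees(np.arctan2(d[1],d[0])))
Q=np.array([onz(c,f(p),.1)[:2] for p in [(117,135),(201,137)]]); print(Q)
bc=np.array([[ 0.44626245,-0.36904975],[ 0.43488112,-0.3112452 ]]).mean(0); a=np.radians(9.6); u=np.array([np.cos(a),np.sin(a)])
print("from block",bc+.035*u)
E
```

```text
[[ 0.46114329 -0.34786256]
 [ 0.45714151 -0.32754038]
 [ 0.48989993 -0.32163398]
 [ 0.49365345 -0.34326167]] [ 0.47545954 -0.33507465]
0.020712440784827386 101.13998660967053
0.033286629551507116 10.220707583927558
0.021950983990650718 -80.15429059458152
0.032834108011590445 -171.94490733733778
[[ 0.46207236 -0.34795863]
 [ 0.458361   -0.32636883]]
from block [ 0.47508165 -0.33431057]
```

```bash
python3 - <<'E'
from h import *
o=ori(np.radians(99.5))
robot.goto([0.4753,-0.3348,.18],o); robot.wait(.2)
print(robot.servo_line([0.4753,-0.3348,.105],vel=.08,force_limit=8),robot.get_ee_pos())
robot.close_gripper(40); robot.wait(.2); print(robot.get_opening(),robot.get_force(),robot.get_ee_pos())
p=robot.get_ee_pos()
print(robot.servo_line([p[0],p[1],.235],vel=.1,force_limit=12)); robot.wait(.2)
print(robot.get_opening(),robot.get_force(),robot.get_t(),robot.get_ee_pos(),robot.get_torque())
snap("wrist","gl1"); snap("side","gl1s",(270,190,410,295))
E
```

```text
False [ 0.47566227 -0.33507893  0.10550366]
0.24802982036293733 [-0.78132054  0.00147133 -0.13827957] [ 0.47530145 -0.334862    0.10497732]
False
0.2494161538404343 [ 0.09502228  0.54202002 -1.77125761] 24.1083 [ 0.47511715 -0.33476512  0.23453289] [-0.00333241  0.0019744   0.0101098 ]
```

View pics/gl1.png

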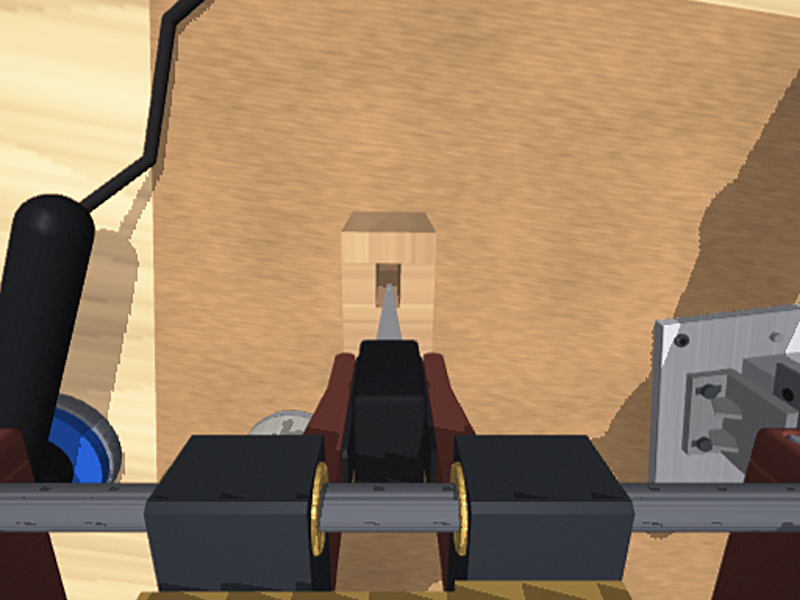

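View pics/gl1s.png

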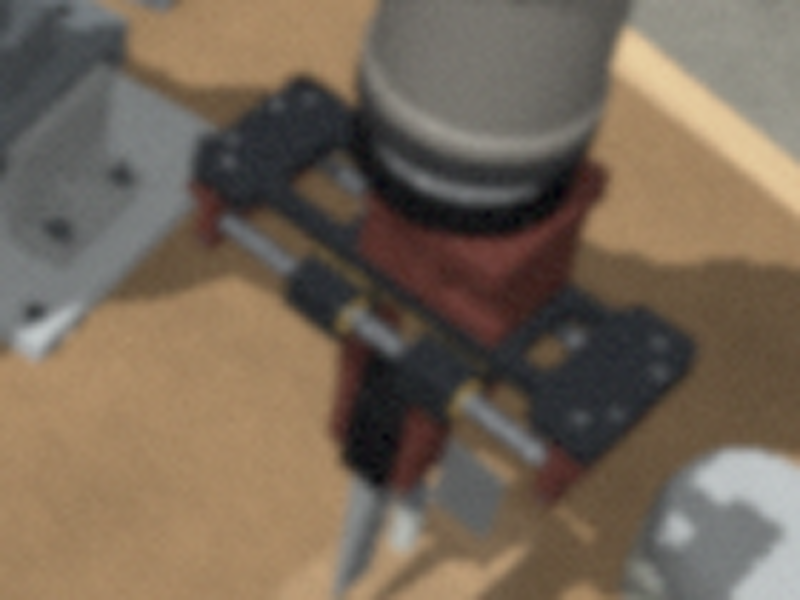

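```bash
python3 - <<'E'
from h import *
im=cv2.imread("pics/gl1_raw.png"); cv2.imwrite("pics/gl1c.png",cv2.resize(im[160:310,190:310],None,fx=4,fy=4,interpolation=cv2.INTER_CUBIC))
c=cal("wrist"); p=np.array(robot.get_ee_pos()); R=Ro.from_quat(robot.get_orientation(),scalar_first=True).as_matrix()
for q,z in [((384,286),-.1),((392,286),-.1),((378,339),-.005),((401,339),-.005),((362,341),-.005),((418,341),-.005),((356,396),.04),((425,397),.04)]:
    X=onz(c,np.array(q)*.64,p[2]+z); print(q,(R.T@(X-p)*1e3).round(1))
E
```

```text
(384, 286) [ -2.3 100.    8.5]
(392, 286) [  2.3 100.    8.5]
(378, 339) [-3.7  5.  15.4]
(401, 339) [ 5.1  5.  15.4]
(362, 341) [-9.8  5.  14.6]
(418, 341) [11.5  5.  14.6]
(356, 396) [ -9.1 -40.   16.5]
(425, 397) [ 10.9 -40.   16.2]
```

View pics/gl1c.png

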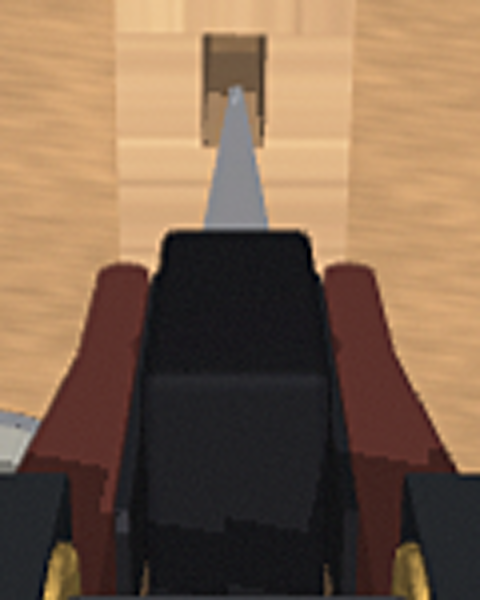

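```bash
python3 - <<'E'
from h import *
o=ori(TH)
robot.goto(W(-.009,-.0055,.235),o); robot.wait(.3)
robot.servo_line(W(-.009,-.0055,.196),vel=.1,force_limit=8); robot.wait(.3)
print(loc(robot.get_ee_pos()),fl(),robot.get_t())
w=cal("wrist"); np.save("pics/in1_cal.npy",np.r_[w["o"],w["R"].ravel()]); snap("wrist","in1"); snap("wrist","in1c",(190,140,310,290));snap("side","in1s",(200,130,340,235))
p=np.array(robot.get_ee_pos())
E
```

```text
[ -8.67  -5.57 196.54] [ 0.58  0.37 -1.55] 26.6417
```

View pics/in1c.png

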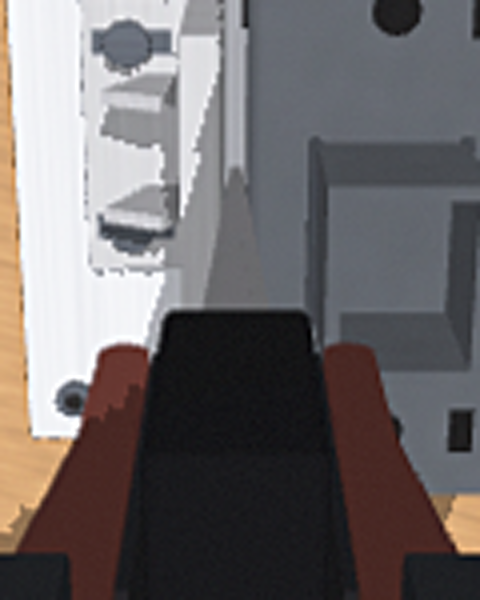

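View pics/in1s.png

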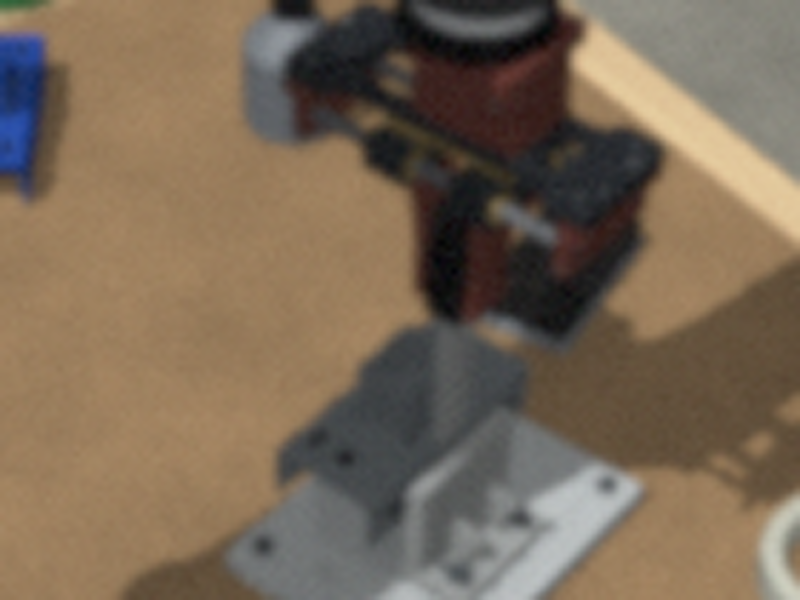

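```bash
python3 - <<'E'
from h import *
h=robot.servo_line(W(-.009,-.006,.166),vel=.04,force_limit=4); robot.wait(.2)
print(h,loc(robot.get_ee_pos()),fl(),np.round(robot.get_torque(),2),robot.get_t())
if not h:
  for z in (.162,.159,.157,.155):
    h=robot.servo_line(W(-.009,-.006,z),vel=.02,force_limit=5); robot.wait(.15)
    print(z,h,loc(robot.get_ee_pos()),fl(),np.round(robot.get_torque(),2),robot.get_t())
    if h: break
snap("wrist","in2c",(190,140,310,290))
E
```

```text
False [ -8.83  -6.04 166.26] [ 0.03 -0.18 -2.43] [0.05 0.03 0.01] 27.8917
0.162 False [ -8.96  -6.   162.03] [ 0.61 -0.19 -1.63] [ 0.03  0.01 -0.01] 28.3917
0.159 False [ -9.04  -6.02 158.98] [-1.78  0.44 -1.29] [ 0.05  0.05 -0.  ] 28.8417
0.157 False [ -9.07  -5.89 156.94] [ 0.08 -0.1  -1.5 ] [0.18 0.06 0.03] 29.2417
0.155 False [ -9.05  -5.85 154.94] [-1.47  1.4  -2.  ] [ 0.33  0.08 -0.  ] 29.6417
```

View pics/in2c.png

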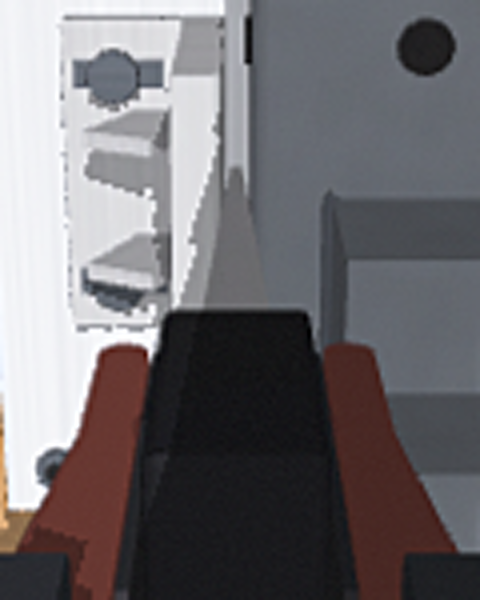

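```bash
python3 - <<'E'
from h import *
def avg():
    F=[];T=[]
    for _ in range(6): F.append(fl());T.append(robot.get_torque()); robot.wait(.02)
    return np.mean(F,0).round(2),np.mean(T,0).round(2)
robot.servo_line(W(-.009,-.0056,.155),vel=.01); robot.wait(.15); print(loc(robot.get_ee_pos()),*avg())
for z in (.154,.153,.152,.151,.150):
    h=robot.servo_line(W(-.009,-.0056,z),vel=.02,force_limit=8); robot.wait(.15)
    f,t=avg(); print(z,h,loc(robot.get_ee_pos()),f,t,round(robot.get_t(),2))
    if h or f[2]>4: break
E
```

```text
[ -8.98  -5.78 155.07] [ 0.16  0.26 -1.58] [ 0.03  0.01 -0.03]
0.154 False [ -9.06  -5.7  153.97] [ 0.16 -0.74 -1.42] [-0.07 -0.02 -0.01] 30.69
0.153 False [ -8.85  -5.68 153.03] [ 0.72 -0.84 -1.44] [-0.12 -0.22  0.02] 31.19
0.152 False [ -8.79  -5.67 152.16] [ 0.46 -0.71  1.17] [-0.12 -0.18  0.01] 31.69
0.151 False [ -8.81  -5.64 151.09] [ 0.91 -0.87  1.  ] [-0.09 -0.35 -0.01] 32.19
0.15 False [ -8.81  -5.62 150.19] [ 0.57 -0.13  4.64] [-0.07 -0.17 -0.01] 32.69
```

```bash
python3 - <<'E'
from h import *
def avg():
    F=[];T=[]
    for _ in range(10): F.append(fl());T.append(robot.get_torque()); robot.wait(.02)
    return np.mean(F,0).round(2),np.mean(T,0).round(2)
print(loc(robot.get_ee_pos()),*avg())
h=robot.servo_line(W(-.009,-.0056,.149),vel=.02,force_limit=12); robot.wait(.3)
f,t=avg(); print(h,loc(robot.get_ee_pos()),f,t,round(robot.get_t(),2))
w=cal("wrist"); np.save("pics/fin_cal.npy",np.r_[w["o"],w["R"].ravel()])
snap("wrist","fin"); snap("wrist","finc",(190,140,310,290)); snap("side","fins",(200,130,340,235)); snap("top","fint",(200,130,320,220))
print(robot.get_opening(),robot.get_orientation(),ori(TH))
for r in robot.pinpoint("wrist","gauge_tip")[:2]+robot.pinpoint("side","gauge_tip")[:2]: print(r)
E
```

```text
[ -8.81  -5.62 150.19] [ 0.28 -0.57  4.79] [-0.08 -0.18 -0.02]
False [ -8.75  -5.65 149.48] [-0.18 -0.61  7.27] [-0.07  0.01 -0.01] 33.58
0.24602794125393376 [-0.42072341  0.42101135  0.56838306 -0.56805101] [-0.4208512   0.4208512   0.56822906 -0.56822906]
{'position': [248.7, 190.4], 'score': 0.62}
{'position': [279.0, 216.9], 'score': 0.58}
```

View pics/fin.png

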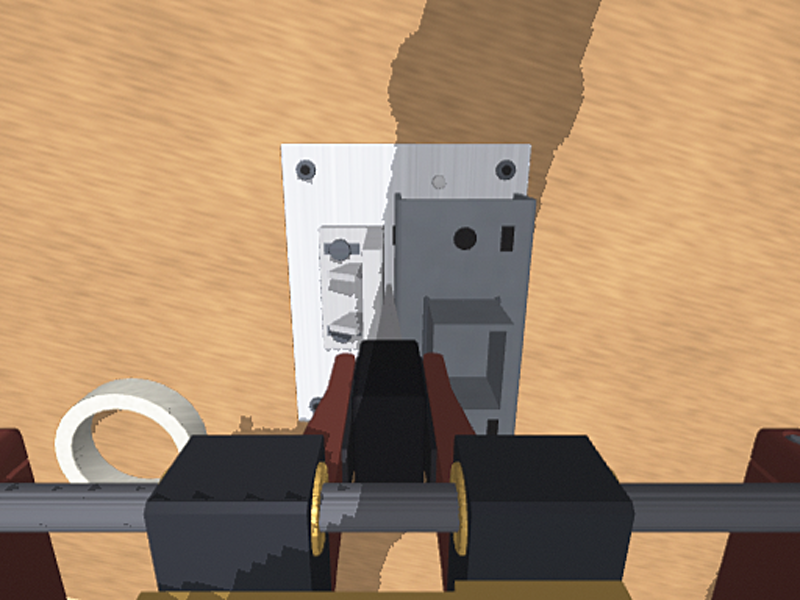

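View pics/finc.png

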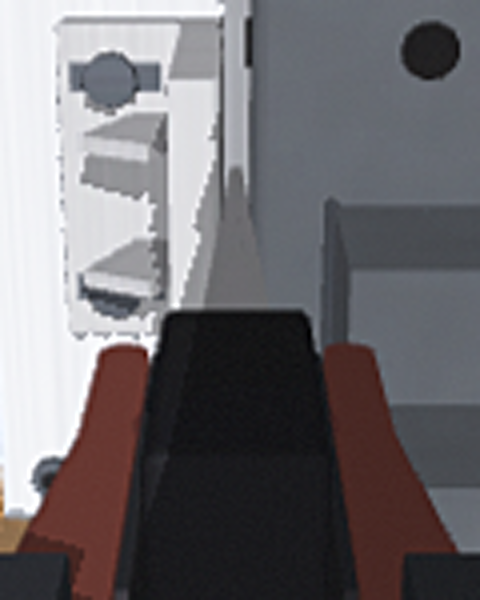

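View pics/fins.png

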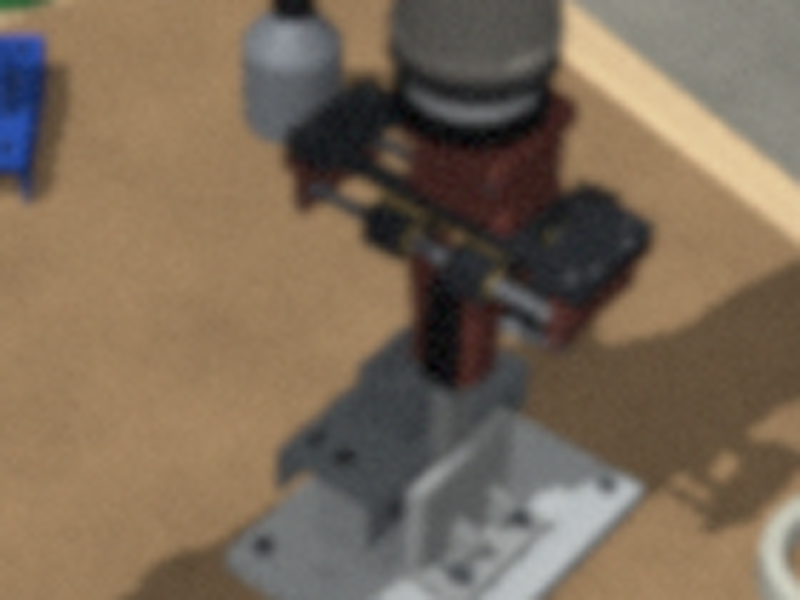

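```bash
python3 - <<'E'
from h import *
c=ld("fin"); im=cv2.imread("pics/fin_raw.png")
v=cv2.resize(im[115:285,240:350],None,fx=3.5,fy=3.5,interpolation=cv2.INTER_CUBIC); cv2.imwrite("pics/finw.png",v)
for p,z in [((396,200),.087),((535,200),.087),((515,432),.087)]: print(p,loc(onz(c,np.array(p)*.64,z)))
print(loc(onz(c,(248.7,190.4),.0495)))
E
```

```text
(396, 200) [-69.95  -1.82  87.  ]
(535, 200) [-70.02  62.87  87.  ]
(515, 432) [54.79 63.9  87.  ]
[-10.24  -5.22  49.5 ]
```

View pics/finw.png

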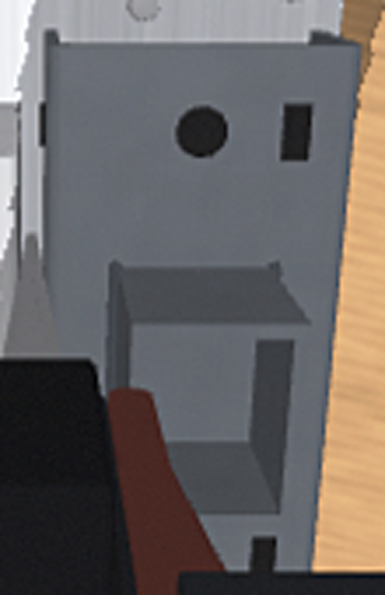

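```bash
python3 - <<'E'
from h import *
print(loc(robot.get_ee_pos()),fl(),robot.get_opening(),robot.get_t()); robot.close_job()
E
```

```text
[ -8.74  -5.65 149.49] [-0.47 -0.25  7.56] 0.24605100165399002 33.875
the job is handed in; nothing more can be done
```

The grey bracket is on the rail and released, and I handed the job in at 33.9 s still holding the taper gauge in the gap; the job reports no verdict.

- **Bracket:** I lowered it onto the rail and it stopped at the expected seated height. I eased it by hand towards both sides before letting go. It is centred along the rail within about 0.5 mm, flat and square as far as the wrist picture shows.
- **Gauge:** I took it from the block and slid it down near the middle of the check plate. Resistance began about 36 mm deep. I stopped about 39.5 mm deep, with roughly 9 N of downward resistance and almost no sideways force. The gripper pose was square to the fixture.
- **Checks that disagreed:**
  - The side-push force readings were not clean. The limit stop towards the check plate was triggered mostly by vertical force, and after the stop towards the rail the arm sprang back. So I judged "home" from the bracket's position in the picture and the balanced sideways force on the gauge.
  - Edge positions in the wrist picture scatter by about 1 mm, within its 2 mm calibration. The two long edges suggested opposite yaw of about 0.5 degrees, so I put that down to measurement error.
- **Other things:** I did not touch anything else on the bench.

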